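# Slide the flat comb off the rattan shelf and lay it in the tray

## Robot

A 6-joint arm with a two-finger parallel gripper is mounted at the origin on the work surface. World frame = base frame: x ahead of the robot, y to its left, z up, the work surface at z = 0. Lengths are in m, angles in rad, forces in N, time in s.
With the tool pointing down it reaches from about 0.35 to 0.975 m from the base axis. Payload 4.9 kg.
Tool frame: the origin (TCP) lies midway between the tips of the shut fingers; the grasp point (between the pads) lies 19 mm behind it; z points along the fingers, y is the line along which they close (so a half turn about z gives the same grasp; the last joint's range is limited). The gripper opens to 85 mm and grips with 20 to 120 N. Pads are 22 mm wide; open, the fingers measure 114 mm over their backs; the gripper's body (76 mm by 85 mm) begins 54 mm behind the grasp point. The pads swing forward as they close: fully open they stand 13 mm farther back than shut.
Start: joints at [-0.119, 0.053, 1.613, -0, 1.476, -0.119], TCP at [0.625, 0, 0.231] pointing down, gripper open.
Joint ranges: [-3.01, 3.01], [-1.01, 2.22], [0.06, 2.58], [-1.02, 4.17], [0.09, 2.62], [-3.14, 3.14]. Speed limits (rad/s): [2.57, 2.57, 3.14, 3.14, 3.14, 3.14].

## Interface

Orientations are given as a unit quaternion [w, x, y, z].
In Python, from plant import manip gives the robot as it stands.
- The arm moves only by the shell command python3 shift.py 'ROWS'. ROWS is a JSON list that holds a single list of rows (three levels of brackets), with 1 to 5 rows, each of 7 numbers: the opening from 0.0 (shut) to 1.0 (fully open), then dx, dy, dz in shares of the most that a row can go, 1 being 62.5 mm, then a rotation vector rx, ry, rz in normalised numbers (1 is 60 degrees); each row shifts and turns the commanded pose from where the row before left it, along the tool's axes as they then stand; what a row does not reach is not made up. A row lasts 1/8 s, in which the tool goes at most 0.0625 m and 0.188 rad, less where a joint would pass 70% of its speed; a pose out of reach is approached as far as the arm can. The fingers move at their own pace and stop on an object; the grip force is fixed at half the most. Time passes only in rows, so rows that do not move let the fingers close. It prints the time, the measured TCP pose, the force, the opening and the grip force at its end. No shift or turn number may pass 1 either way. Input that does not fit is refused with a message, and nothing moves.
- manip.state(): the state, without advancing time (a new reading comes with each control period).
- manip.grab_frame(name): name is "scene" or "side" or "wrist"; returns the picture (480x640x3 uint8, red, green, blue); there is no depth.
- manip.camera_params(name): a dict with "intrinsics" (3x3 intrinsics, pixels), "xyz" and "orientation" of the camera in the world. Camera axes: x right, y down, z forward; pixel columns grow to the right and rows downward; lengths in m; the calibration is good to about 2 mm. A picture is of the moment at which its call begins: read the wrist's pose just before it. camera_params takes no time and is no camera call; for the wrist camera it gives the pose at the moment of the call.
- manip.job_done(): hands the job in; it is judged then, once.
The state is a dict: "time": time; "joint_pos": joint angles; "joint_vel": joint speeds; "joint_efforts": joint torques, N m; "tool_pos": TCP position; "tool_rot": TCP orientation; "contact_force": force on the tool from outside, world axes, zero at the start; "ft_torque": the same for the moment, N m; "gripper_width": opening from 0.0 (shut) to 1.0 (fully open); "grasp_force": force on a finger pad.
Only numpy, scipy, OpenCV 4.12 (cv2) and the standard library are available. Lean on these libraries where they do the work, as an engineer would, in place of code of your own. Each camera call takes 0.05 s, during which the arm holds its last target. There are 200 camera calls.

## Task

The comb lies flat on the lower deck of the rattan shelf, too thin to pick up there and partly under the upper tier. Press on it lightly, slide it out until about a third of its length hangs over the shelf's open front edge while it still lies flat, then pinch the overhanging end, lift the comb out and lower it into the empty marble tray without dropping it, so that it rests flat inside the rim. Leave the cup, the face brush, the toothbrush holder and the perfume bottle standing where they are, and let go of the comb.

Things in the scene. Friction and masses are not known exactly. Their poses are not given: they have to be found in the camera images.
- comb: red plastic comb, a flat 160 x 36 x 3 mm plate, about 30 g, on the shelf deck. Origin: centre of its underside. x along its length, -x end towards the shelf's open front; z up. Smooth: it slides on the deck more easily than under a fingertip pressed on it with 5 to 15 N, but the fingertip can slip, so check how far it has come. Nothing passes between its teeth.
- comb_end (a point): top face of the comb, middle of its -x (front) end edge; 80 mm from the comb's centre, axes as the comb's
- shelf: fixed two-tier cane shelf. Origin: centre of its foot on the counter; x from open front to back. Deck 260 (x) by 390 (y), 14 thick, top at z = 90 mm. Upper tier: five 14 mm rods along y at x = -73, -30, 13, 56, 99, underside z = 220, so the front 50 mm of the deck is open above; edge rods along x at y = +-185. Posts 18 mm thick, 240 high at x = +-112, y = +-185; front and back open.
- shelf_edge (a point): middle of the deck's front edge, on its top face (shelf x = -130, y = 0, z = 90 mm); axes as the shelf's
- tray: fixed marble tray on the counter, outside 220 (x) by 120 (y) by 16 mm high, walls 5 mm, inside 210 by 110, floor 5 mm above the counter. Origin: centre of its underside; x along its length
- steel_cup: stainless steel cup, rim radius 32, 85 mm high, on the shelf deck to one side of the comb; origin: centre of its underside. Leave alone
- face_brush: grey hard silicone face brush, round head of radius 29, 58 mm high with a knob handle on top, on the shelf deck on the comb's other side; origin: centre of its underside. Leave alone
- brush_holder: cream ceramic toothbrush holder, radius 35, 100 mm high, on the counter beyond the tray; origin: centre of its underside. Leave alone
- perfume: small closed glass perfume bottle 45 x 30 mm, 88 mm high, on the counter beyond the tray; origin: centre of its underside. Leave alone

How it is judged:
On the way, in this order (a step that is already met when the one before it is completed fails the run):
1. the comb lies flat on the deck with its front end at least 35 mm out over the front edge (x of comb_end in the frame of shelf_edge below -0.035 m and x of comb in the frame of shelf_edge above 0 m and z of comb in the frame of shelf_edge below 0.004 m and angle between the z axis of comb and the z axis of shelf, either way round below 0.06 rad), for 0.2 s.
2. the comb is held by the fingers, clear of the deck by 15 mm (z of comb in the frame of shelf_edge above 0.015 m and contact force between the fingers and comb above 1 N and contact force between comb and shelf below 0.01 N), for 0.2 s.
3. the comb, still held, is over the tray's inside and no higher than 35 mm above the counter (x of comb in the frame of tray between -0.03 and 0.03 m and y of comb in the frame of tray between -0.04 and 0.04 m and z of comb in the frame of tray below 0.035 m and contact force between the fingers and comb above 0.5 N), for 0.1 s.
At the end, for the whole second after the job is handed in: the comb lies flat (within 0.06 rad) on the tray's floor, inside the rim (its centre within 30 mm of the tray's centre along and 40 mm across), at rest and released; cup, face brush, toothbrush holder and perfume bottle upright and within 25 mm of their starting places (x of comb in the frame of tray between -0.03 and 0.03 m and y of comb in the frame of tray between -0.04 and 0.04 m and z of comb in the frame of tray below 0.012 m and angle between the z axis of comb and the z axis of tray, either way round below 0.06 rad and linear speed of comb below 0.01 m/s and contact force between the fingers and comb below 0.01 N and distance of each of steel_cup, face_brush, brush_holder, perfume from where it was at the start of the episode below 0.025 m and angle between each of steel_cup, face_brush, brush_holder, perfume's own z axis and vertical below 0.15 rad); the robot touches nothing.
It fails at once if a bystander is shifted by more than 25 mm or tipped (distance of any of steel_cup, face_brush, brush_holder, perfume from where it was at the start of the episode above 0.025 m or angle between any of steel_cup, face_brush, brush_holder, perfume's own z axis and vertical above 0.3 rad).
It fails at once if the comb is pressed on the deck with more than 45 N (contact force between comb and shelf above 45 N).
It also fails if it takes over 70 s, if anything falls off the work surface, if the arm or the gripper's body presses on something with over 40 N, if the wrist force passes 120 N, or if a joint passes its speed limit or range.

## Working session

There is one attempt and no reset: what is moved stays moved. The work goes in short steps, Python scripts to look and compute and a shell command to move; the robot and the scene stay as the last step left them, time stands still between calls to the robot, and variables do not carry over. Pictures are saved under pics/ and viewed, at most 10 in all, crops included, and the job is handed in when it is done.

```bash
ls; mkdir -p pics
cat > h.py <<'E'
import numpy as np,cv2
from plant import manip
from scipy.spatial.transform import Rotation as R
def rot(q): return R.from_quat([q[1],q[2],q[3],q[0]]).as_matrix()
def snap(n,f):
    p=manip.camera_params(n); im=np.asarray(manip.grab_frame(n)); cv2.imwrite(f,im[:,:,::-1]); return im,p
def ray(p,uv,z):
    d=rot(p["orientation"])@np.linalg.inv(np.array(p["intrinsics"]))@np.array([uv[0],uv[1],1.]); c=np.array(p["xyz"]); return c+d*(z-c[2])/d[2]
def proj(p,X):
    c=np.array(p["intrinsics"])@rot(p["orientation"]).T@(np.array(X)-np.array(p["xyz"])); return c[:2]/c[2]
E
python3 - <<'E'
from h import *
for n in("scene","side"):
    im,p=snap(n,f"pics/{n}0.png"); print(n,p)
s=manip.state(); print(s)
E
```

```text
pics
plant.py
shift.py
scene {'intrinsics': array([[472.53544644,   0.        , 320.65944399],
       [  0.        , 472.53544644, 239.88593337],
       [  0.        ,   0.        ,   1.        ]]), 'xyz': array([ 1.06204681, -0.1912172 ,  0.96008716]), 'orientation': array([-0.21668727,  0.82246001,  0.50925823, -0.13138576])}
side {'intrinsics': array([[608.73535073,   0.        , 315.98249497],
       [  0.        , 608.73535073, 243.2450546 ],
       [  0.        ,   0.        ,   1.        ]]), 'xyz': array([0.41223711, 0.98779281, 0.6713634 ]), 'orientation': array([ 0.05659969, -0.07632404,  0.87022982, -0.48339547])}
{'time': 0.1, 'joint_pos': array([-1.19004660e-01,  5.33226117e-02,  1.61416732e+00, -6.64927860e-06,
        1.47599992e+00, -1.18973090e-01]), 'joint_vel': array([-0.00092182, -0.0024365 , -0.00261496, -0.00053555,  0.00033872,
        0.00133651]), 'joint_efforts': array([ 6.14647306e-04, -3.94903493e+01, -3.71363103e+01, -4.52310599e-05,
        3.99340541e-03, -4.17574097e-05]), 'tool_pos': array([6.24431571e-01, 6.36069351e-05, 2.30159911e-01]), 'tool_rot': array([-7.43597331e-04,  7.07117400e-01,  7.07095526e-01, -5.88994658e-04]), 'contact_force': array([ 0.41602431, -0.29330074, -0.09587459]), 'ft_torque': array([-0.00804915,  0.00475047,  0.00564111]), 'grasp_force': 0.0, 'gripper_width': 0.9969032802562579}
```

View pics/scene0.png

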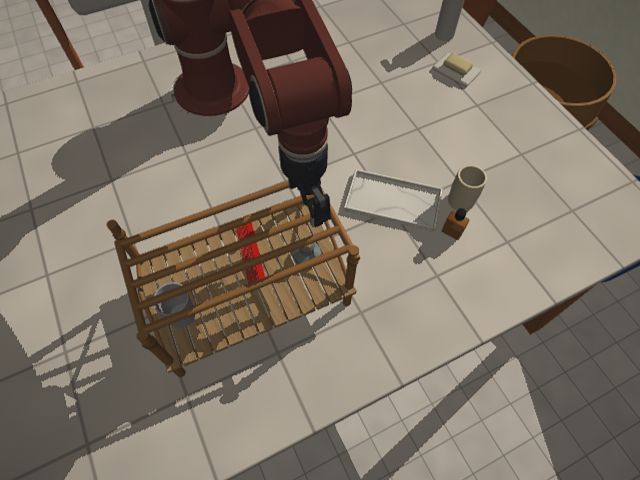

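View pics/side0.png

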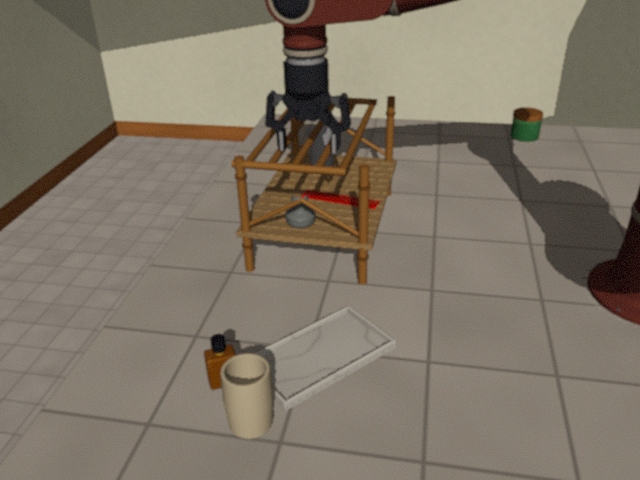

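The scene view shows the comb (red, about (238–262, 220–282)) under the rods. The tray corners are near (357,171), (442,187), (437,229) and (341,212), and the shelf's front faces the robot. In the side view the comb spans about (303–378, 193–208), and tray corners are at (349,309), (395,345) and (288,403).

```bash
cat >> h.py <<'E'
def redpts(im,p,z=0.093):
    a=im.astype(int); m=(a[:,:,0]>110)&(a[:,:,1]<45)&(a[:,:,2]<50)
    m=m.astype(np.uint8)
    n,l,st,_=cv2.connectedComponentsWithStats(m,connectivity=8)
    k=np.isin(l,[i for i in range(1,n) if st[i,4]>=8])
    v,u=np.nonzero(k)
    return m,np.array([ray(p,(x,y),z)[:2] for x,y in zip(u,v)]),u,v
E
python3 - <<'E'
from h import *
for n in("scene","side"):
    im=cv2.imread(f"pics/{n}0.png")[:,:,::-1]; p=manip.camera_params(n)
    m,P,u,v=redpts(im,p); 
    print(n,len(P),u.min(),u.max(),v.min(),v.max(),cv2.minAreaRect(P.astype(np.float32)))
    r=cv2.minAreaRect(P.astype(np.float32)); print(cv2.boxPoints(r).round(3).tolist())
p=manip.camera_params("scene");q=manip.camera_params("side")
print("tray scene",[ray(p,c,.016)[:2].round(3).tolist() for c in [(357,171),(442,187),(437,229),(341,212)]])
print("tray side",[ray(q,c,.016)[:2].round(3).tolist() for c in [(349,309),(395,345),(288,403)]])
print("posts top scene",[ray(p,c,.24)[:2].round(3).tolist() for c in [(113,225),(143,335),(354,250),(305,180)]])
print("posts top side",[ray(q,c,.24)[:2].round(3).tolist() for c in [(240,160),(364,167),(391,98)]])
im=cv2.imread("pics/scene0.png")
cv2.imwrite("pics/c0.png",cv2.resize(im[160:390,90:460],(800,497),interpolation=cv2.INTER_CUBIC))
E
```

```text
scene 401 237 264 222 279 ((0.5850001573562622, -0.11355860531330109), (0.03422711789608002, 0.13669465482234955), 79.7759017944336)
[[0.5149999856948853, -0.11800000071525574], [0.6489999890327454, -0.14300000667572021], [0.6549999713897705, -0.10899999737739563], [0.5210000276565552, -0.08500000089406967]]
side 262 307 378 195 207 ((0.582014799118042, -0.10375271737575531), (0.03365852311253548, 0.14731812477111816), 78.7116928100586)
[[0.5059999823570251, -0.10599999874830246], [0.6510000228881836, -0.13500000536441803], [0.6579999923706055, -0.10199999809265137], [0.5130000114440918, -0.0729999989271164]]
tray scene [[0.453, 0.219], [0.588, 0.383], [0.683, 0.305], [0.542, 0.127]]
tray side [[0.529, 0.156], [0.443, 0.236], [0.585, 0.386]]
posts top scene [[0.51, -0.324], [0.73, -0.333], [0.745, 0.035], [0.572, 0.024]]
posts top side [[0.736, 0.054], [0.519, 0.054], [0.505, -0.307]]
```

View pics/c0.png

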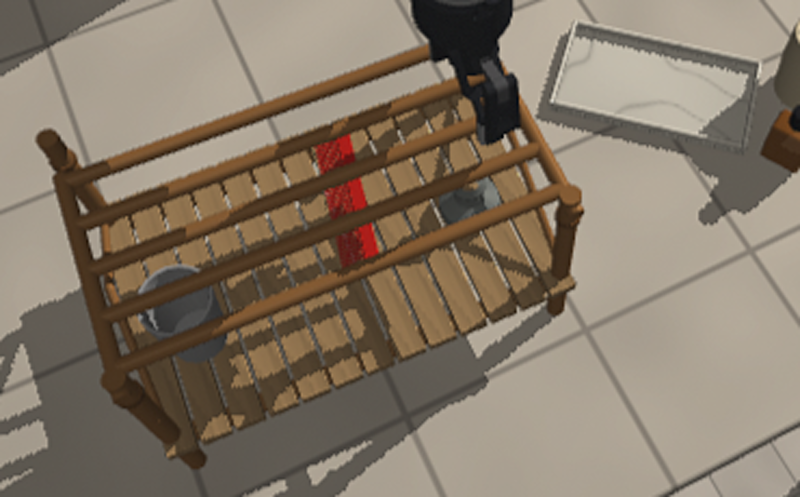

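The crop confirms it: the open front faces the robot, the cup is on the −y side, the brush on the +y side, and the comb's front end is just behind the front rod. I'll back off above and in front of the shelf and look with the wrist camera.

The manual's scale: shifts go in shares of 62.5 mm and turns go in shares of 60 degrees. Converting my numbers, -0.05 m is -0.8, -0.03 m is -0.48.

```bash
python3 shift.py '[[[1,0,0,-0.8,0,0,0],[0,-0.32,-0.8,-0.32,0,0,0],[0,-0.32,-0.8,0,0,0,0],[0,-0.48,-0.8,0,0,0,0],[0,-0.48,-0.48,0,0,0,0]]]'; python3 shift.py '[[[0,0,0,0,0.1432,0,0],[0,0,0,0,0.1432,0,0],[0,0,0,0,0,0,0],[0,0,0,0,0,0,0]]]'
python3 - <<'E'
from h import *
im,p=snap("wrist","pics/w1.png"); print(p); s=manip.state(); print(s["joint_pos"].round(3),s["tool_pos"].round(4),rot(s["tool_rot"]).round(2))
m,P,u,v=redpts(im,p); print(len(P)); b=cv2.minAreaRect(P.astype(np.float32)); print(b,cv2.boxPoints(b).round(3).tolist())
E
```

```text
time: 0.72
tool_pos: [0.443, -0.1003, 0.3009]
tool_rot: [-0.0, 0.707, 0.707, -0.0]
contact_force: [1.2, -0.2, 0.7]
gripper_width: 0.145
grasp_force: 0.0
time: 1.23
tool_pos: [0.4448, -0.0999, 0.301]
tool_rot: [-0.105, 0.699, 0.699, -0.105]
contact_force: [-0.6, -0.5, 0.1]
gripper_width: 0.0
grasp_force: 0.0
{'intrinsics': array([[419.75865346,   0.        , 326.7413101 ],
       [  0.        , 419.75865346, 238.79246491],
       [  0.        ,   0.        ,   1.        ]]), 'xyz': array([ 0.48610373, -0.0265662 ,  0.43687886]), 'orientation': array([ 0.1434007 ,  0.978383  ,  0.02200782, -0.14737235])}
[-0.326 -0.189  1.747 -0.099  1.865 -0.341] [ 0.4447 -0.0999  0.3015] [[-0.    0.96 -0.29]
 [ 1.    0.   -0.  ]
 [-0.   -0.29 -0.96]]
2868
((0.5613398551940918, -0.10867977142333984), (0.03625723347067833, 0.11053015291690826), 79.57832336425781) [[0.5040000081062317, -0.11699999868869781], [0.6119999885559082, -0.13699999451637268], [0.6190000176429749, -0.10100000351667404], [0.5099999904632568, -0.08100000023841858]]
```

View pics/w1.png

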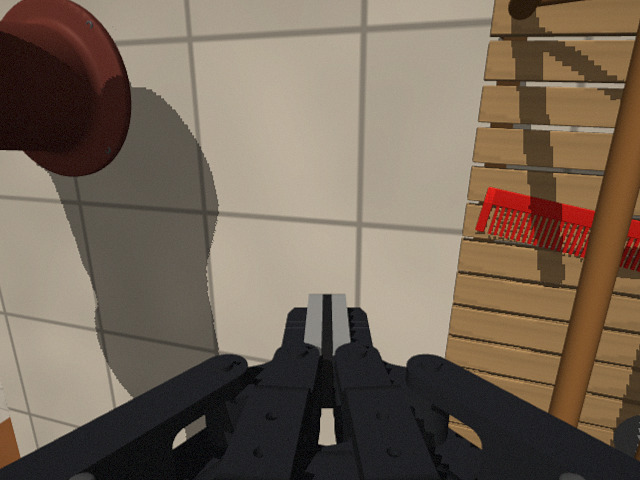

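The wrist view shows the comb's front end at about (477–490, 190–232). The deck's front edge runs from about (491,20) to (446,365), with the front rod to the right of it.

```bash
python3 - <<'E'
from h import *
p=manip.camera_params("wrist")
print([ray(p,c,.09).round(4).tolist() for c in [(491,20),(478,90),(470,180),(458,270),(446,360)]])
im=cv2.imread("pics/w1.png"); p2=p
print("rod",[ray(p,c,.227).round(3).tolist() for c in [(610,150),(575,350)]],"end",[ray(p,c,.093).round(4).tolist() for c in [(489,188),(477,232)]])
E
python3 shift.py '[[[0,0,0,0,-0.1719,0,0],[0,0,0,0,-0.1719,0,0],[0,0,0,0,-0.1719,0,0],[0,0,0,0,-0.1719,0,0],[0,0,0,0,-0.1719,0,0]]]'
python3 shift.py '[[[0,0,0,0,0,0,0],[0,0,0,0,0,0,0]]]'
python3 -c "
from h import *
s=manip.state();print(s['joint_pos'].round(3),rot(s['tool_rot']).round(3))"
```

```text
[[0.5002, 0.0362, 0.09], [0.4961, -0.0103, 0.09], [0.4967, -0.077, 0.09], [0.4943, -0.1527, 0.09], [0.4914, -0.2394, 0.09]]
rod [[0.548, -0.042, 0.227], [0.549, -0.138, 0.227]] end [[0.5111, -0.082, 0.093], [0.5058, -0.1178, 0.093]]
time: 1.9
tool_pos: [0.4449, -0.0998, 0.3031]
tool_rot: [0.213, 0.674, 0.675, 0.211]
contact_force: [-0.1, 0.2, 0.1]
gripper_width: -0.003
grasp_force: 0.0
time: 2.15
tool_pos: [0.4452, -0.1002, 0.3029]
tool_rot: [0.21, 0.675, 0.675, 0.209]
contact_force: [0.6, -0.5, 0.7]
gripper_width: 0.002
grasp_force: 0.0
[-0.581 -0.857  2.246  0.332  1.249 -0.605] [[ 0.     0.825  0.565]
 [ 1.     0.001 -0.001]
 [-0.001  0.565 -0.825]]
```

Scaled: 0.06 m is 0.96, -0.024 m is -0.384.

```bash
python3 shift.py '[[[0,-0.08,-0.384,0.64,0,0,0],[0,0,0,0.96,0,0,0],[0,0,0,0.96,0,0,0],[0,0,0,0.912,0,0,0],[0,0,0,0,0,0,0]]]'
python3 shift.py '[[[0,0,0,0,0,0,0]]]'
python3 -c "
from h import *
s=manip.state();print(s['joint_pos'].round(3),s['tool_pos'].round(4),s['contact_force'].round(1))"
```

```text
time: 2.78
tool_pos: [0.5473, -0.103, 0.1013]
tool_rot: [0.202, 0.677, 0.677, 0.207]
contact_force: [-0.6, 0.1, -0.1]
gripper_width: -0.003
grasp_force: 0.0
time: 2.9
tool_pos: [0.5492, -0.105, 0.1101]
tool_rot: [0.209, 0.675, 0.676, 0.209]
contact_force: [-0.2, 0.6, 0.4]
gripper_width: 0.0
grasp_force: 0.0
[-0.447 -0.338  2.26   0.387  0.704 -0.679] [ 0.5492 -0.105   0.1101] [-0.2  0.6  0.4]
```

Scaled: 0.0025 m is 0.04, -0.0017 m is -0.0272.

```bash
python3 shift.py '[[[0,0,-0.0272,0.04,0,0,0],[0,0,-0.0272,0.04,0,0,0],[0,0,0,0,0,0,0]]]'
python3 shift.py '[[[0,0,-0.0096,0.0128,0,0,0],[0,0,-0.0096,0.0128,0,0,0],[0,0,0,0,0,0,0]]]'
python3 shift.py '[[[0,0,-0.0096,0.0128,0,0,0],[0,0,0,0,0,0,0]]]'
```

```text
time: 3.28
tool_pos: [0.5477, -0.1052, 0.1038]
tool_rot: [0.21, 0.675, 0.675, 0.209]
contact_force: [-0.4, 0.1, -0.4]
gripper_width: 0.002
grasp_force: 0.0
time: 3.65
tool_pos: [0.5475, -0.105, 0.1004]
tool_rot: [0.209, 0.676, 0.676, 0.209]
contact_force: [-0.1, 0.9, -0.2]
gripper_width: -0.001
grasp_force: 0.0
time: 3.9
tool_pos: [0.5475, -0.1049, 0.0994]
tool_rot: [0.209, 0.676, 0.676, 0.209]
contact_force: [0.5, -0.5, 0.1]
gripper_width: 0.002
grasp_force: 0.0
```

Scaled: 0.0008 m is 0.0128, -0.0006 m is -0.0096.

```bash
for i in 1; do python3 shift.py '[[[0,0,-0.0096,0.0128,0,0,0],[0,0,0,0,0,0,0]]]'|sed -n '2p;4p'
python3 shift.py '[[[0,0,-0.0096,0.0128,0,0,0],[0,0,0,0,0,0,0]]]'|sed -n '2p;4p'
python3 shift.py '[[[0,0,-0.0096,0.0128,0,0,0],[0,0,0,0,0,0,0]]]'|sed -n '2p;4p'; done
```

```text
tool_pos: [0.5475, -0.105, 0.0984]
contact_force: [1.2, 0.2, -0.9]
tool_pos: [0.5474, -0.105, 0.0975]
contact_force: [0.4, 0.8, 0.1]
tool_pos: [0.5475, -0.105, 0.0967]
contact_force: [0.3, -0.4, 0.4]
```

Scaled: 0.0008 m is 0.0128, -0.0006 m is -0.0096.

```bash
python3 shift.py '[[[0,0,-0.0096,0.0128,0,0,0],[0,0,0,0,0,0,0]]]'|sed -n '2p;4p'
python3 shift.py '[[[0,0,-0.0096,0.0128,0,0,0],[0,0,0,0,0,0,0]]]'|sed -n '2p;4p'
```

```text
tool_pos: [0.548, -0.1052, 0.0964]
contact_force: [0.5, 0.2, 3.3]
tool_pos: [0.5485, -0.1055, 0.0963]
contact_force: [-1.4, 0.7, 6.9]
```

Scaled: 0.0012 m is 0.0192, -0.0008 m is -0.0128.

```bash
python3 shift.py '[[[0,0,-0.0128,0.0192,0,0,0],[0,0,0,0,0,0,0]]]'|sed -n '2p;4p'
python3 shift.py '[[[0,0,-0.0528,-0.0368,0,0,0],[0,0,-0.0656,-0.0448,0,0,0],[0,0,-0.0656,-0.0448,0,0,0],[0,0,0,0,0,0,0]]]'|sed -n '2p;4p'
python3 - <<'E'
from h import *
im,p=snap("wrist","pics/w2.png");m,P,u,v=redpts(im,p); print(len(P),u.min(),u.max()); b=cv2.minAreaRect(P.astype(np.float32)); print(b,cv2.boxPoints(b).round(3).tolist())
im,p=snap("side","pics/s2.png");m,P,u,v=redpts(im,p);b=cv2.minAreaRect(P.astype(np.float32)); print(b,cv2.boxPoints(b).round(3).tolist())
E
```

```text
tool_pos: [0.5494, -0.1058, 0.0962]
contact_force: [-2.9, 0.8, 9.6]
tool_pos: [0.5354, -0.1061, 0.0962]
contact_force: [-1.0, -0.1, 7.4]
13827 210 503
((0.5702617764472961, -0.11197268962860107), (0.03628631681203842, 0.15892452001571655), 80.0186767578125) [[0.48899999260902405, -0.11599999666213989], [0.6449999809265137, -0.14399999380111694], [0.6520000100135803, -0.1080000028014183], [0.4950000047683716, -0.07999999821186066]]
((0.5716962218284607, -0.1035507470369339), (0.03236037865281105, 0.15709444880485535), 80.83209991455078) [[0.492000013589859, -0.10700000077486038], [0.6470000147819519, -0.13199999928474426], [0.6520000100135803, -0.10000000149011612], [0.4970000088214874, -0.07500000298023224]]
```

View pics/w2.png

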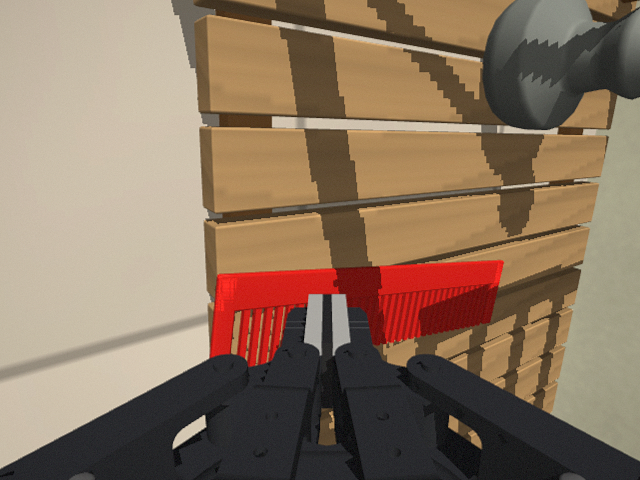

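The wrist view shows the whole comb (210–503, 262–360) and it moved with the fingertip, 15 mm in all. I'll continue.

Scaled: -0.0043 m is -0.0688, -0.0041 m is -0.0656.

```bash
python3 shift.py '[[[0,0,-0.0688,-0.04,0,0,0],[0,0,-0.0656,-0.0448,0,0,0],[0,0,-0.0656,-0.0448,0,0,0],[0,0,-0.0656,-0.0448,0,0,0],[0,0,0,0,0,0,0]]]'|sed -n '2p;4p'
python3 - <<'E'
from h import *
im,p=snap("wrist","pics/w3.png");m,P,u,v=redpts(im,p); b=cv2.minAreaRect(P.astype(np.float32)); print(b,cv2.boxPoints(b).round(3).tolist())
E
```

```text
tool_pos: [0.5157, -0.1063, 0.0962]
contact_force: [-0.9, -0.1, 8.5]
((0.5507568717002869, -0.112356036901474), (0.036039870232343674, 0.1590973436832428), 79.62882232666016) [[0.4690000116825104, -0.11599999666213989], [0.6259999871253967, -0.14399999380111694], [0.6320000290870667, -0.10899999737739563], [0.47600001096725464, -0.07999999821186066]]
```

Scaled: 0.01 m is 0.16, 0.0034 m is 0.0544.

```bash
python3 shift.py '[[[0,0,0.0544,-0.08,0,0,0],[0,0,0.0544,-0.08,0,0,0],[0,0,0.16,0.1088,0,0,0],[0,0,0.16,0.1088,0,0,0],[0,0,0.1552,0.1072,0,0,0]]]'|sed -n '2p;4p'
python3 shift.py '[[[0,0,0,0,0,0,0],[0,0,-0.0448,0.0656,0,0,0],[0,0,-0.0272,0.04,0,0,0],[0,0,0,0,0,0,0]]]'|sed -n '2p;4p'
python3 shift.py '[[[0,0,-0.0192,0.0272,0,0,0],[0,0,0,0,0,0,0]]]'|sed -n '2p;4p'
```

```text
tool_pos: [0.5495, -0.1048, 0.1044]
contact_force: [0.3, 0.2, -0.1]
tool_pos: [0.5493, -0.105, 0.0968]
contact_force: [-0.0, -0.6, -0.0]
tool_pos: [0.5505, -0.1054, 0.0964]
contact_force: [-0.6, 0.0, 4.7]
```

```bash
python3 shift.py '[[[0,0,-0.0128,0.0192,0,0,0],[0,0,0,0,0,0,0]]]'|sed -n '2p;4p'
python3 shift.py '[[[0,0,-0.0656,-0.0448,0,0,0],[0,0,-0.0656,-0.0448,0,0,0],[0,0,-0.0656,-0.0448,0,0,0],[0,0,-0.0656,-0.0448,0,0,0],[0,0,0,0,0,0,0]]]'|sed -n '2p;4p'
python3 shift.py '[[[0,0,-0.0688,-0.04,0,0,0],[0,0,-0.0656,-0.0448,0,0,0],[0,0,-0.0656,-0.0448,0,0,0],[0,0,0,0,0,0,0]]]'|sed -n '2p;4p'
python3 - <<'E'
from h import *
im,p=snap("wrist","pics/w4.png");m,P,u,v=redpts(im,p); b=cv2.minAreaRect(P.astype(np.float32)); print(b,cv2.boxPoints(b).round(3).tolist())
E
```

```text
tool_pos: [0.5513, -0.1057, 0.0962]
contact_force: [-2.2, 1.3, 8.8]
tool_pos: [0.5314, -0.1061, 0.0963]
contact_force: [-1.2, -0.1, 7.8]
tool_pos: [0.5167, -0.1062, 0.0963]
contact_force: [-0.7, -0.9, 7.5]
((0.5190001726150513, -0.11320049315690994), (0.03603356331586838, 0.1583741158246994), 81.6042709350586) [[0.43799999356269836, -0.11900000274181366], [0.5950000286102295, -0.14300000667572021], [0.6000000238418579, -0.10700000077486038], [0.4429999887943268, -0.08399999886751175]]
```

Scaled: -0.0025 m is -0.04, -0.0021 m is -0.0336.

```bash
python3 shift.py '[[[0,0,-0.04,-0.0272,0,0,0],[0,0,-0.0336,-0.0224,0,0,0],[0,0,0,0,0,0,0]]]'|sed -n '2p;4p'
python3 shift.py '[[[0,0,0.0544,-0.08,0,0,0],[0,0,0.096,-0.16,0,0,0],[0,0,0,-0.32,0,0,0],[0,0,0,-0.8,0,0,0],[0,0,0,-0.8,0,0,0]]]'|sed -n '2p;4p'
cat > k.py <<'E'
from h import *
E=lambda a,q:R.from_euler(a,q).as_matrix()
def W(j): return E('z',j[0])@E('y',j[1]+j[2])@E('z',j[3])@E('y',j[4])@E('z',j[5])
E
python3 - <<'E'
from k import *
s=manip.state(); T=rot(s["tool_rot"])
C0=W([-0.119,.053,1.613,0,1.476,-.119]).T@rot([0,.7071,.7071,0])
print(C0.round(3),(W(s["joint_pos"]).T@T).round(3),(W([-.581,-.857,2.246,.332,1.249,-.605]).T@np.array([[0,.825,.565],[1,.001,-.001],[-.001,.565,-.825]])).round(3))
im,p=snap("wrist","pics/w5.png");m,P,u,v=redpts(im,p); b=cv2.minAreaRect(P.astype(np.float32)); print(b,cv2.boxPoints(b).round(3).tolist())
p=manip.camera_params("scene");q=manip.camera_params("side")
print("holder side",ray(q,(249,428),0),"perf side",ray(q,(222,380),0), "scene",ray(p,(462,208),0),ray(p,(455,232),0.01))
E
```

```text
tool_pos: [0.5114, -0.1062, 0.0963]
contact_force: [0.6, -0.4, 6.2]
tool_pos: [0.4394, -0.1045, 0.2102]
contact_force: [1.5, -0.9, 0.5]
[[-0. -1. -0.]
 [ 1.  0. -0.]
 [ 0. -0.  1.]] [[ 0. -1. -0.]
 [ 1.  0. -0.]
 [ 0. -0.  1.]] [[ 0.    -1.     0.   ]
 [ 1.     0.001  0.   ]
 [-0.     0.     1.   ]]
((0.513158917427063, -0.11355532705783844), (0.0360882505774498, 0.15908682346343994), 81.79119873046875) [[0.4320000112056732, -0.11999999731779099], [0.5889999866485596, -0.14300000667572021], [0.593999981880188, -0.10700000077486038], [0.43700000643730164, -0.08399999886751175]]
holder side [0.63270654 0.4260278  0.        ] perf side [0.70054325 0.34155343 0.        ] scene [ 6.53908399e-01  4.00982191e-01 -1.11022302e-16] [0.70626469 0.34155097 0.01      ]
```

```bash
cat >> k.py <<'E'
C=np.array([[0,-1,0],[1,0,0],[0,0,1.]])
from scipy.optimize import least_squares
def FK(j,g):
    h,r0,d,a1,a2,e,L,xo=g
    A=E('z',j[0]); B=A@E('y',j[1]); D=A@E('y',j[1]+j[2]); T=W(j)@C
    return A@[r0,d,h]+B@[0,0,a1]+D@[e,0,a2]+T@[xo,0,L],T
D=[([-.119,.0533,1.6142,0,1.476,-.119],[.6244,0,.2302]),([-.326,-.189,1.747,-.099,1.865,-.341],[.4447,-.0999,.3015]),
([-.581,-.857,2.246,.332,1.249,-.605],[.4452,-.1002,.3029]),([-.447,-.338,2.26,.387,.704,-.679],[.5492,-.105,.1101])]
s=manip.state(); D.append((s["joint_pos"],s["tool_pos"]))
f=lambda g:np.concatenate([np.concatenate([FK(j,g)[0]-p for j,p in D]),1e-3*(np.array(g)-[.15,0,.07,.4,.4,0,.25,0])])
G=least_squares(f,[.15,0,.07,.4,.4,0,.25,0]).x
lo=np.array([-3.01,-1.01,.06,-1.02,.09,-3.14]);hi=np.array([3.01,2.22,2.58,4.17,2.62,3.14])
def pose(p,head,pitch,flip=1):
    z=np.array([np.cos(pitch)*np.cos(head),np.cos(pitch)*np.sin(head),-np.sin(pitch)])
    y=np.array([np.sin(pitch)*np.cos(head),np.sin(pitch)*np.sin(head),np.cos(pitch)])*flip
    return np.array(p),np.c_[np.cross(y,z),y,z]
def IK(p,T):
    best=None
    rng=np.random.default_rng(0)
    for _ in range(25):
        j0=rng.uniform(lo,hi)
        def r(j):
            a,b=FK(j,G); return np.r_[(a-p)*5,R.from_matrix(b.T@T).as_rotvec()]
        q=least_squares(r,j0,bounds=(lo,hi))
        if best is None or q.cost<best[0]-1e-9: best=(q.cost,q.x)
    return best[0],best[1].round(2)
E
python3 - <<'E'
from k import *
print(G.round(3),np.abs(f(G)).max())
for n,a in {"pick78":([.445,-.108,.093],np.radians(78),0),"pick60":([.445,-.108,.093],np.radians(60),0),"out":([.31,-.13,.13],np.radians(78),0),
 "out60":([.31,-.13,.13],np.radians(60),0),"tray-24":([.586,.318,.02],np.radians(-24),1.05),"tray-44":([.6,.31,.02],np.radians(-44),1.05),"tray-30,p.7":([.58,.31,.02],np.radians(-30),.7)}.items():
    for fl in(1,-1): print(n,fl,*IK(*pose(*a,fl)))
E
```

```text
[0.239 0.    0.074 0.426 0.61  0.096 0.28  0.001] 0.00020971806633443213
pick78 1 5.833506142391059e-29 [-0.91  0.5   1.91  1.01  2.02 -2.55]
pick78 -1 3.094009983425195e-25 [-0.92  0.5   1.92  1.    2.02  0.59]
pick60 1 2.4181202509687953e-20 [-1.01  0.39  2.09  1.17  1.86 -2.54]
pick60 -1 5.740132615482326e-20 [-1.01  0.38  2.1   1.17  1.86  0.6 ]
out 1 5.52284131057381e-20 [-1.17  0.31  2.09  0.76  2.16 -2.66]
out -1 1.3357434112354615e-19 [-1.17  0.31  2.09  0.76  2.16  0.48]
out60 1 1.3102160096002862e-30 [-1.32  0.19  2.25  0.91  2.05 -2.61]
out60 -1 7.274072642915181e-22 [-1.32  0.19  2.25  0.9   2.05  0.53]
tray-24 1 2.838962607799005e-23 [ 0.56  0.25  1.84 -0.59  0.83  1.34]
tray-24 -1 3.0811114608432345e-24 [ 0.56  0.26  1.84 -0.59  0.83 -1.8 ]
tray-44 1 1.1862352420970026e-30 [ 0.57  0.36  1.71 -0.6   1.03  1.64]
tray-44 -1 1.0046206386278687e-30 [ 0.57  0.36  1.71 -0.6   1.03 -1.5 ]
tray-30,p.7 1 0.001924270130853702 [ 0.67  0.32  1.86 -1.02  0.93  1.84]
tray-30,p.7 -1 0.0018934090479380283 [ 0.67  0.32  1.86 -1.02  0.93 -1.3 ]
```

The manual's scale: shifts go in shares of 62.5 mm and turns go in shares of 60 degrees. Converting my numbers, -0.05 m is -0.8.

```bash
python3 shift.py '[[[0,0,0,-0.8,0,0,0],[0,0,0,0,0,0,0],[0,0,0,0,0,0,0]]]'|sed -n '2p;4p'
cat >> k.py <<'E'
def to(p,T):
    s=manip.state(); A=rot(s["tool_rot"]); return (A.T@(np.array(p)-s["tool_pos"])).round(4), R.from_matrix(A.T@T).as_rotvec().round(4)
E
python3 - <<'E'
from k import *
s=manip.state(); A=rot(s["tool_rot"]); print(s["tool_pos"],s["joint_pos"].round(2))
p,T=pose([.4529,-.0935,.0915],np.radians(65),0,-1); print(to(s["tool_pos"],T))
rv=to(p,T)[1]
pr=None
for k in np.linspace(0,1,6): print(IK(s["tool_pos"],A@R.from_rotvec(rv*k).as_matrix()))
E
```

```text
tool_pos: [0.4123, -0.105, 0.2506]
contact_force: [-0.2, 0.2, -0.2]
[ 0.4122634  -0.10499333  0.25063136] [-0.66 -0.97  2.38  0.37  1.26 -0.69]
(array([0., 0., 0.]), array([1.2938, 1.0713, 2.0298]))
(np.float64(1.2196220006628136e-16), array([-0.66, -0.97,  2.38,  0.37,  1.26, -0.69]))
(np.float64(1.067510037895451e-20), array([-0.73, -0.67,  2.2 ,  0.45,  1.5 , -0.4 ]))
(np.float64(2.3244369661714332e-18), array([-0.81, -0.41,  2.08,  0.58,  1.73, -0.12]))
(np.float64(2.899455834553611e-23), array([-0.89, -0.21,  2.03,  0.75,  1.91,  0.18]))
(np.float64(1.1885720303752e-26), array([-0.97, -0.07,  2.05,  0.97,  2.03,  0.52]))
(np.float64(4.958049419068855e-23), array([-1.04, -0.  ,  2.15,  1.21,  2.07,  0.9 ]))
```

Scaled: 0.1353 rad is 0.1292.

```bash
python3 shift.py '[[[0,0,0,0,0.0824,0.0682,0.1292],[0,0,0,0,0.0824,0.0682,0.1292],[0,0,0,0,0.0824,0.0682,0.1292],[0,0,0,0,0.0824,0.0682,0.1292],[0,0,0,0,0.0824,0.0682,0.1292]]]'|sed -n '2,4p'
python3 shift.py '[[[0,0,0,0,0.0824,0.0682,0.1292],[0,0,0,0,0.0824,0.0682,0.1292],[0,0,0,0,0.0824,0.0682,0.1292],[0,0,0,0,0.0824,0.0682,0.1292],[0,0,0,0,0.0824,0.0682,0.1292]]]'|sed -n '2,4p'
python3 shift.py '[[[0,0,0,0,0.0824,0.0682,0.1292],[0,0,0,0,0.0824,0.0682,0.1292],[0,0,0,0,0.0824,0.0682,0.1292],[0,0,0,0,0.0824,0.0682,0.1292],[0,0,0,0,0.0824,0.0682,0.1292]]]'|sed -n '2,4p'
python3 shift.py '[[[0,0,0,0,0,0,0],[0,0,0,0,0,0,0]]]'|sed -n '2,4p'
python3 - <<'E'
from k import *
p,T=pose([.4529,-.0935,.0915],np.radians(65),0,-1)
b=p-T[:,2]*.11; print(b,to(b,T),to(p,T)); s=manip.state(); print(s["joint_pos"].round(2))
E
```

```text
tool_pos: [0.4124, -0.1044, 0.2491]
tool_rot: [-0.141, 0.841, 0.468, 0.232]
contact_force: [-0.2, 0.7, -0.4]
tool_pos: [0.4124, -0.1045, 0.2492]
tool_rot: [-0.461, 0.844, 0.172, 0.212]
contact_force: [0.0, -1.7, -0.3]
tool_pos: [0.4125, -0.1044, 0.2493]
tool_rot: [0.693, -0.688, 0.156, -0.151]
contact_force: [0.3, 0.2, -0.7]
tool_pos: [0.4127, -0.1049, 0.2506]
tool_rot: [-0.69, 0.691, -0.152, 0.153]
contact_force: [0.5, 0.1, 0.3]
[ 0.40641199 -0.19319386  0.0915    ] (array([ 0.0313,  0.1592, -0.0827]), array([0.0001, 0.0021, 0.0008])) (array([0.0316, 0.1591, 0.0273]), array([0.0001, 0.0021, 0.0008]))
[-1.04  0.    2.15  1.21  2.07  0.9 ]
```

Scaled: 0.05 m is 0.8, -0.043 m is -0.688, 0.002 rad is 0.0019.

```bash
python3 shift.py '[[[0.4,0.256,0,-0.64,0,0,0],[0.4,0.24,0,-0.688,0,0.0019,0],[0.4,0,0.8,0,0,0,0],[0.4,0,0.8,0,0,0,0],[0.4,0,0.64,0,0,0,0]]]'|sed -n '2,5p'
python3 shift.py '[[[0.4,0,0.304,0,0,0,0],[0.4,0,0,0,0,0,0],[0.4,0,0,0,0,0,0]]]'|sed -n '2,5p'
python3 - <<'E'
from k import *
p,T=pose([.4529,-.0935,.0915],np.radians(65),0,-1); print(to(p,T))
a,_=snap("wrist","pics/a.png"); b,_=snap("side","pics/b.png"); im=np.vstack([cv2.resize(a,(400,300)),cv2.resize(b[60:360,160:560],(400,300))])
cv2.imwrite("pics/ab.png",im[:,:,::-1])
E
```

```text
tool_pos: [0.4061, -0.1938, 0.1096]
tool_rot: [-0.69, 0.691, -0.152, 0.154]
contact_force: [0.3, -0.4, 0.7]
gripper_width: 0.403
tool_pos: [0.4062, -0.194, 0.0928]
tool_rot: [-0.69, 0.691, -0.152, 0.154]
contact_force: [0.5, -0.6, 0.4]
gripper_width: 0.397
(array([-1.000e-04,  1.200e-03,  1.108e-01]), array([ 0.0011, -0.0003,  0.0024]))
```

View pics/ab.png

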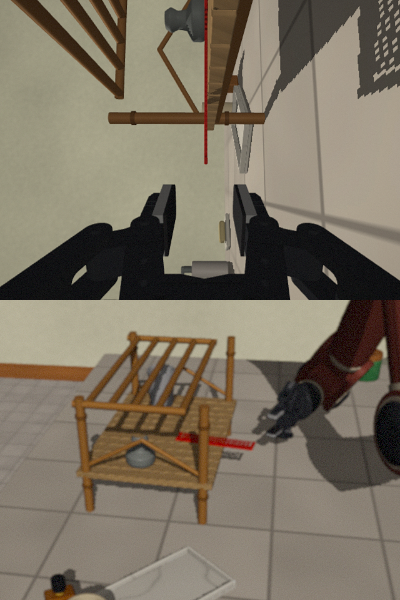

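The wrist view shows the comb edge-on (column ~206 of 400), centred between the open pads. I'll approach and pinch.

Scaled: 0.04 m is 0.64, 0.001 m is 0.016.

```bash
python3 shift.py '[[[0.4,0,0.016,0.64,0,0,0],[0.4,0,0,0.64,0,0,0],[0.4,0,0,0.336,0,0,0],[0.4,0,0,0.16,0,0,0],[0.4,0,0,0,0,0,0]]]'|sed -n '2,5p'
python3 shift.py '[[[0.2,0,0,0,0,0,0],[0,0,0,0,0,0,0],[0,0,0,0,0,0,0],[0,0,0,0,0,0,0],[0,0,0,0,0,0,0]]]'
```

```text
tool_pos: [0.4528, -0.0929, 0.0913]
tool_rot: [-0.69, 0.69, -0.153, 0.153]
contact_force: [-0.6, -0.3, 0.0]
gripper_width: 0.398
time: 15.38
tool_pos: [0.4528, -0.0931, 0.0913]
tool_rot: [0.69, -0.69, 0.153, -0.154]
contact_force: [0.2, -0.7, 2.2]
gripper_width: 0.026
grasp_force: 59.7
```

Scaled: -0.01 m is -0.16.

```bash
python3 shift.py '[[[0,0,-0.16,0,0,0,0],[0,0,-0.16,0,0,0,0],[0,0,-0.16,0,0,0,0],[0,0,0,0,0,0,0],[0,0,0,0,0,0,0]]]'|sed -n '2,6p'
python3 shift.py '[[[0,-0.384,0,-0.176,0,0,0],[0,-0.384,0,-0.176,0,0,0],[0,-0.384,0,-0.176,0,0,0],[0,-0.384,0,-0.176,0,0,0],[0,-0.384,0,-0.176,0,0,0]]]'|sed -n '2,6p'
python3 shift.py '[[[0,0,0,0,0,0,0],[0,0,0,0,0,0,0]]]'|sed -n '2,6p'
python3 - <<'E'
from k import *
a,p=snap("scene","pics/sc6.png"); b,q=snap("side","pics/sd6.png")
im=np.vstack([cv2.resize(a[100:400,80:480],(400,300)),cv2.resize(b[60:360,160:560],(400,300))])
cv2.imwrite("pics/ab6.png",im[:,:,::-1])
for i,c in((a,p),(b,q)):
    m,P,u,v=redpts(i,c,.121); bb=cv2.minAreaRect(P.astype(np.float32)); print(bb,cv2.boxPoints(bb).round(3).tolist())
print(manip.state()["joint_pos"].round(2))
E
```

```text
tool_pos: [0.4526, -0.0926, 0.121]
tool_rot: [-0.69, 0.69, -0.153, 0.153]
contact_force: [-0.9, -0.5, 0.3]
gripper_width: 0.023
grasp_force: 59.5
tool_pos: [0.3198, -0.0915, 0.1208]
tool_rot: [0.691, -0.69, 0.154, -0.153]
contact_force: [-0.9, -0.1, 0.1]
gripper_width: 0.023
grasp_force: 59.5
tool_pos: [0.321, -0.0919, 0.1209]
tool_rot: [0.69, -0.69, 0.154, -0.154]
contact_force: [-0.4, -1.0, -1.0]
gripper_width: 0.027
grasp_force: 59.5
((0.38360702991485596, -0.11313335597515106), (0.033139634877443314, 0.15654794871807098), 81.83528900146484) [[0.30399999022483826, -0.11800000071525574], [0.45899999141693115, -0.14100000262260437], [0.46299999952316284, -0.1080000028014183], [0.30799999833106995, -0.0860000029206276]]
((0.383212149143219, -0.10390898585319519), (0.03443509712815285, 0.1565179079771042), 81.26383209228516) [[0.30300000309944153, -0.10899999737739563], [0.4580000042915344, -0.13300000131130219], [0.46299999952316284, -0.0989999994635582], [0.30799999833106995, -0.07500000298023224]]
[-1.23  0.2   2.26  0.91  2.03  0.52]
```

View pics/ab6.png

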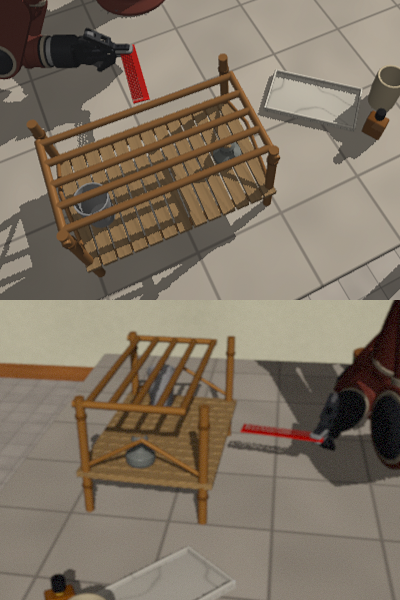

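The comb is gripped level and is clear of the shelf in both views. Scene tray corners are at about (355,170), (442,188), (436,227) and (341,210). I'll plan the transfer next.

```bash
cat >> k.py <<'E'
def rc(h): return E('z',h)
s0p=np.array([.321,-.0919,.1209]); q0=[.69,-.69,.154,-.154]; T0=rot(np.array(q0)/np.linalg.norm(q0))
Rc0=rc(np.radians(-8.3)); c0=np.array([.3822,-.1132,.121])   # comb mid-plane centre
rel=Rc0.T@T0; rp=Rc0.T@(s0p-c0)
def place(c,he,phi,lift=0):
    Rc=rc(np.radians(he+180)); cy=Rc[:,1]
    Rt=Rc@E('x',-phi)      # +y_comb edge down
    edge=np.array([c[0],c[1],.005+lift])+cy*.018
    cc=edge-Rt@[0,.018,-.0015]
    return cc+Rt@rp, Rt@rel
def IKn(p,T,j0):
    def r(j):
        a,b=FK(j,G); return np.r_[(a-p)*5,R.from_matrix(b.T@T).as_rotvec()]
    q=least_squares(r,np.clip(j0,lo+.001,hi-.001),bounds=(lo,hi)); return q.cost,q.x
E
python3 - <<'E'
from k import *
for he in(51,62,70):
  for ph in(50,60):
    p,T=place([.557,.247],he,np.radians(ph)); print(he,ph,p.round(3),T[:,2].round(2),*IK(p,T))
p,T=place([.557,.247],62,np.radians(60))
s=manip.state(); A=rot(s["tool_rot"]); rv=R.from_matrix(A.T@T).as_rotvec(); print("rv",rv,np.linalg.norm(rv))
j=s["joint_pos"]
for k in np.linspace(0,1,4): c,j=IKn(np.array([.35,-.09,.121+.26*k]),A,j); print(round(c,5),j.round(2))
for k in np.linspace(0,1,9): c,j=IKn(np.array([.35+.1*k,-.09+.2*k,.38]),A@R.from_rotvec(rv*k).as_matrix(),j); print(round(c,5),j.round(2))
E
```

```text
51 50 [0.609 0.287 0.01 ] [ 0.3  -0.61 -0.73] 1.1723500678832077e-23 [ 0.61  0.53  1.57 -0.77  1.29 -1.42]
51 60 [0.61  0.286 0.011] [ 0.19 -0.53 -0.83] 2.3386190876956336e-26 [ 0.56  0.51  1.55 -0.61  1.29 -1.59]
62 50 [0.6   0.296 0.01 ] [ 0.41 -0.54 -0.73] 8.877020222147912e-31 [ 0.63  0.47  1.66 -0.83  1.17 -1.51]
62 60 [0.601 0.296 0.011] [ 0.29 -0.48 -0.83] 3.7905507666889093e-20 [ 0.58  0.45  1.63 -0.65  1.18 -1.7 ]
70 50 [0.593 0.302 0.01 ] [ 0.48 -0.48 -0.73] 1.3419437438185888e-22 [ 0.64  0.41  1.74 -0.87  1.07 -1.57]
70 60 [0.594 0.301 0.011] [ 0.35 -0.44 -0.83] 1.656340788402366e-30 [ 0.59  0.4   1.69 -0.68  1.1  -1.79]
rv [-0.95335147  1.71550473  0.74609916] 2.099642698278306
0.0 [-1.16  0.23  2.23  0.97  2.    0.55]
0.0 [-1.16 -0.02  2.27  1.07  2.11  0.75]
0.0 [-1.16 -0.22  2.26  1.2   2.2   0.98]
0.0 [-1.16 -0.37  2.21  1.34  2.26  1.22]
0.0 [-1.16 -0.37  2.21  1.34  2.26  1.22]
0.0 [-1.19 -0.65  2.33  1.36  2.09  1.45]
0.0 [-1.17 -0.96  2.42  1.32  1.91  1.73]
0.01094 [-1.02 -1.01  2.37  1.16  1.74  1.94]
0.03207 [-0.7  -1.01  2.27  0.8   1.5   2.32]
0.01656 [-0.16 -1.01  2.21  0.12  1.23  3.04]
0.01693 [-0.08 -1.01  2.21  0.02  1.24  3.14]
0.09752 [-0.05 -0.9   2.14 -0.01  1.3   3.14]
0.24326 [ 0.   -0.73  2.02 -0.06  1.4   3.14]
```

```bash
cat > plan.py <<'E'
from k import *
import sys
s=manip.state(); A=rot(s["tool_rot"]);j=s["joint_pos"]
P1=s["tool_pos"]+[0,0,.15]
_,ja=IKn(P1,A,j)
p,T=place([.557,.247],62,np.radians(60),.14)
jb=np.array([.58,.45,1.63,-.65,1.18,-1.7]); c,jb=IKn(p,T,jb); print(c,ja.round(2),jb.round(2))
N=int(sys.argv[1])
pa,Ta=P1,A
for k in range(1,N+1):
    q=ja+(jb-ja)*k/N; pp,Tp=FK(q,G)
    Rc=Tp@rel.T; cc=pp-Rc@rp
    cs=np.array([cc+Rc@[a*.08,b*.018,0] for a in(-1,1) for b in(-1,1)])
    d=(Ta.T@(pp-pa)).round(3); r=R.from_matrix(Ta.T@Tp).as_rotvec().round(3)
    print(pp.round(2),"cmin",cs.min(0).round(2),"cmax",cs.max(0).round(2),"|d|",np.linalg.norm(d).round(3),"|r|",np.linalg.norm(r).round(2)); print("   [0,"+",".join(map(str,[*d,*r]))+"]")
    pa,Ta=pp,Tp
E
python3 plan.py 22
```

```text
2.4226963796589203e-31 [-1.23 -0.21  2.3   1.11  2.24  0.89] [ 0.58  0.27  1.59 -0.61  1.35 -1.84]
[ 0.33 -0.08  0.26] cmin [ 0.31 -0.11  0.25] cmax [ 0.47 -0.07  0.27] |d| 0.023 |r| 0.15
   [0,0.002,0.016,0.017,-0.077,-0.094,-0.087]
[ 0.34 -0.06  0.24] cmin [ 0.32 -0.09  0.24] cmax [ 0.48 -0.05  0.26] |d| 0.023 |r| 0.16
   [0,0.001,0.015,0.017,-0.069,-0.104,-0.096]
[ 0.34 -0.05  0.22] cmin [ 0.33 -0.08  0.22] cmax [ 0.49 -0.02  0.26] |d| 0.022 |r| 0.17
   [0,0.0,0.014,0.017,-0.06,-0.112,-0.106]
[ 0.35 -0.04  0.21] cmin [ 0.33 -0.07  0.2 ] cmax [0.49 0.01 0.25] |d| 0.021 |r| 0.17
   [0,0.0,0.013,0.016,-0.051,-0.119,-0.115]
[ 0.35 -0.03  0.19] cmin [ 0.34 -0.06  0.19] cmax [0.48 0.05 0.24] |d| 0.019 |r| 0.18
   [0,0.0,0.012,0.015,-0.04,-0.124,-0.123]
[ 0.36 -0.02  0.18] cmin [ 0.34 -0.05  0.17] cmax [0.48 0.07 0.23] |d| 0.018 |r| 0.19
   [0,0.001,0.011,0.014,-0.029,-0.128,-0.132]
[ 0.36 -0.01  0.16] cmin [ 0.35 -0.04  0.15] cmax [0.47 0.1  0.22] |d| 0.017 |r| 0.19
   [0,0.001,0.011,0.013,-0.018,-0.13,-0.14]
[ 0.37 -0.    0.15] cmin [ 0.36 -0.03  0.14] cmax [0.45 0.12 0.21] |d| 0.016 |
[... 1117 characters left out ...]
.14] |d| 0.032 |r| 0.23
   [0,-0.01,0.027,-0.014,0.071,-0.102,-0.198]
[0.54 0.13 0.11] cmin [0.39 0.11 0.1 ] cmax [0.55 0.14 0.14] |d| 0.036 |r| 0.24
   [0,-0.015,0.027,-0.018,0.078,-0.096,-0.2]
[0.56 0.16 0.12] cmin [0.42 0.11 0.1 ] cmax [0.57 0.18 0.15] |d| 0.04 |r| 0.24
   [0,-0.02,0.027,-0.022,0.085,-0.091,-0.202]
[0.57 0.2  0.13] cmin [0.45 0.12 0.11] cmax [0.59 0.22 0.16] |d| 0.044 |r| 0.24
   [0,-0.026,0.025,-0.025,0.092,-0.085,-0.203]
[0.59 0.25 0.14] cmin [0.48 0.14 0.13] cmax [0.6  0.27 0.17] |d| 0.048 |r| 0.24
   [0,-0.032,0.021,-0.029,0.098,-0.079,-0.203]
[0.6  0.3  0.15] cmin [0.52 0.17 0.15] cmax [0.61 0.32 0.18] |d| 0.052 |r| 0.24
   [0,-0.037,0.017,-0.033,0.105,-0.071,-0.203]
```

```bash
cat > plan2.py <<'E'
from k import *
s=manip.state(); A=rot(s["tool_rot"]);j=s["joint_pos"]
_,ja=IKn(s["tool_pos"]+[0,0,.15],A,j)
p,T=place([.557,.247],62,np.radians(60),.14)
_,jb=IKn(p,T,np.array([.58,.45,1.63,-.65,1.18,-1.7]))
M=FK((ja+jb)/2,G)[1]
P1=np.array([.38,-.05,.33]);P2=np.array([.45,.1,.36])
rv1=R.from_matrix(A.T@M).as_rotvec();rv2=R.from_matrix(M.T@T).as_rotvec()
def chk(n,p,T,j):
    c,j=IKn(p,T,j); Rc=T@rel.T; cc=p-Rc@rp
    cs=np.array([cc+Rc@[a*.08,b*.018,0] for a in(-1,1) for b in(-1,1)])
    print(n,round(c,5),j.round(2),cs.min(0).round(2),cs.max(0).round(2)); return j
p0=s["tool_pos"]
for k in(.5,1): j=chk("up",p0+(P1-p0)*k,A,j)
for k in np.linspace(.2,1,5): j=chk("r1",P1,A@R.from_rotvec(rv1*k).as_matrix(),j)
j=chk("mv",P2,M,j)
for k in np.linspace(.2,1,5): j=chk("r2",P2,M@R.from_rotvec(rv2*k).as_matrix(),j)
j=chk("end",p,T,j)
print("up",A.T@(P1-p0),"rv1",rv1,np.linalg.norm(rv1),"mv",M.T@(P2-P1),"rv2",rv2,np.linalg.norm(rv2),"to tray",T.T@(p-P2))
E
python3 plan2.py
```

```text
up 0.0 [-1.14 -0.11  2.31  1.11  2.12  0.81] [ 0.33 -0.12  0.23] [ 0.49 -0.06  0.23]
up 0.0 [-1.04 -0.33  2.28  1.32  2.13  1.13] [ 0.36 -0.1   0.33] [ 0.52 -0.04  0.33]
r1 0.0 [-0.92 -0.17  2.1   1.14  2.25  0.78] [ 0.36 -0.08  0.33] [ 0.52 -0.02  0.36]
r1 0.0 [-0.8  -0.09  1.96  0.92  2.32  0.44] [ 0.36 -0.08  0.32] [0.51 0.02 0.39]
r1 0.0 [-0.68 -0.07  1.85  0.68  2.33  0.11] [ 0.37 -0.08  0.32] [0.47 0.06 0.4 ]
r1 0.0 [-0.56 -0.1   1.78  0.43  2.29 -0.22] [ 0.37 -0.08  0.32] [0.43 0.08 0.4 ]
r1 0.0 [-0.45 -0.18  1.77  0.21  2.19 -0.51] [ 0.36 -0.07  0.32] [0.4  0.09 0.39]
mv 0.0 [-0.15 -0.08  1.63  0.41  2.14 -0.15] [0.43 0.08 0.35] [0.47 0.24 0.42]
r2 0.0 [-0.01 -0.02  1.55  0.14  2.2  -0.59] [0.36 0.09 0.35] [0.47 0.22 0.41]
r2 0.0 [ 0.13 -0.02  1.55 -0.14  2.16 -1.03] [0.32 0.09 0.35] [0.47 0.17 0.4 ]
r2 0.0 [ 0.25 -0.1   1.62 -0.37  2.03 -1.44] [0.31 0.09 0.35] [0.47 0.11 0.4 ]
r2 0.0 [ 0.35 -0.24  1.75 -0.52  1.83 -1.82] [0.32 0.02 0.35] [0.47 0.12 0.39]
r2 0.0 [ 0.4  -0.45  1.91 -0.59  1.58 -2.21] [ 0.37 -0.03  0.36] [0.46 0.12 0.39]
end 0.0 [ 0.58  0.27  1.59 -0.61  1.35 -1.84] [0.52 0.17 0.15] [0.61 0.32 0.18]
up [ 0.03575104 -0.20904186  0.06284975] rv1 [-0.22359176 -1.50374704 -1.26088565] 1.975115460057117 mv [0.14654554 0.08242827 0.005476  ] rv2 [ 0.93182003 -1.23924684 -1.99341285] 2.525414042024789 to tray [-0.29182973  0.06845987  0.12279365]
```

Scaled: -0.042 m is -0.672, 0.007 m is 0.112.

```bash
python3 shift.py '[[[0,0.112,-0.672,0.208,0,0,0],[0,0.112,-0.672,0.208,0,0,0],[0,0.112,-0.672,0.192,0,0,0],[0,0.112,-0.672,0.192,0,0,0],[0,0.112,-0.656,0.192,0,0,0]]]'|sed -n '2,6p'
python3 shift.py '[[[0,0,0,0,-0.0194,-0.1305,-0.1094],[0,0,0,0,-0.0194,-0.1305,-0.1094],[0,0,0,0,-0.0194,-0.1305,-0.1094],[0,0,0,0,-0.0194,-0.1305,-0.1094],[0,0,0,0,-0.0194,-0.1305,-0.1094]]]'|sed -n '2,6p'
python3 shift.py '[[[0,0,0,0,-0.0194,-0.1305,-0.1094],[0,0,0,0,-0.0194,-0.1305,-0.1094],[0,0,0,0,-0.0194,-0.1305,-0.1094],[0,0,0,0,-0.0194,-0.1305,-0.1094],[0,0,0,0,-0.0194,-0.1305,-0.1094]]]'|sed -n '2,6p'
python3 shift.py '[[[0,0,0,0,-0.0194,-0.1305,-0.1094],[0,0.784,0.432,0.032,0,0,0],[0,0.784,0.432,0.032,0,0,0],[0,0.784,0.432,0.032,0,0,0],[0,0,0,0,0,0,0]]]'|sed -n '2,6p'
python3 - <<'E'
from k import *
s=manip.state(); A=rot(s["tool_rot"]); p,T=place([.557,.247],62,np.radians(60),.14); print(s["joint_pos"].round(2),R.from_matrix(A.T@T).as_rotvec(),T.T@(p-s["tool_pos"]))
E
```

```text
tool_pos: [0.379, -0.0495, 0.3315]
tool_rot: [0.69, -0.69, 0.153, -0.153]
contact_force: [0.9, -0.5, -1.2]
gripper_width: 0.018
grasp_force: 59.5
tool_pos: [0.379, -0.0502, 0.3298]
tool_rot: [-0.596, 0.748, 0.276, 0.093]
contact_force: [-0.7, 0.4, -0.1]
gripper_width: 0.026
grasp_force: 59.5
tool_pos: [0.3791, -0.05, 0.3299]
tool_rot: [-0.383, 0.657, 0.649, 0.015]
contact_force: [-0.0, -0.3, -0.8]
gripper_width: 0.022
grasp_force: 59.4
tool_pos: [0.4476, 0.1028, 0.361]
tool_rot: [-0.331, 0.622, 0.71, -0.001]
contact_force: [0.1, -0.5, 0.1]
gripper_width: 0.025
grasp_force: 59.5
[-0.15 -0.09  1.64  0.41  2.14 -0.15] [ 0.93172982 -1.23673897 -1.98791206] [-0.29127788  0.06601545  0.12568248]
```

Scaled: -0.142 rad is -0.1356.

```bash
python3 shift.py '[[[0,0,0,0,0.0636,-0.0843,-0.1356],[0,0,0,0,0.0636,-0.0843,-0.1356],[0,0,0,0,0.0636,-0.0843,-0.1356],[0,0,0,0,0.0636,-0.0843,-0.1356],[0,0,0,0,0.0636,-0.0843,-0.1356]]]'|sed -n '2,3p'
python3 shift.py '[[[0,0,0,0,0.0636,-0.0843,-0.1356],[0,0,0,0,0.0636,-0.0843,-0.1356],[0,0,0,0,0.0636,-0.0843,-0.1356],[0,0,0,0,0.0636,-0.0843,-0.1356],[0,0,0,0,0.0636,-0.0843,-0.1356]]]'|sed -n '2,3p'
python3 shift.py '[[[0,0,0,0,0.0636,-0.0843,-0.1356],[0,0,0,0,0.0636,-0.0843,-0.1356],[0,0,0,0,0.0636,-0.0843,-0.1356],[0,0,0,0,0.0636,-0.0843,-0.1356],[0,0,0,0,0,0,0]]]'|sed -n '2,6p'
python3 shift.py '[[[0,-0.928,0.208,0.128,0,0,0],[0,-0.928,0.208,0.128,0,0,0],[0,-0.928,0.208,0.128,0,0,0],[0,0,0,0,0,0,0],[0,0,0,0,0,0,0]]]'|sed -n '2,6p'
python3 - <<'E'
from k import *
im,_=snap("wrist","pics/w7.png")
s=manip.state(); A=rot(s["tool_rot"]); p,T=place([.557,.247],62,np.radians(60),.06); print(s["joint_pos"].round(2),R.from_matrix(A.T@T).as_rotvec(),T.T@(p-s["tool_pos"]),A[:,2])
E
```

```text
tool_pos: [0.4472, 0.0995, 0.3599]
tool_rot: [-0.248, 0.264, 0.922, -0.135]
tool_pos: [0.447, 0.0997, 0.3599]
tool_rot: [-0.115, -0.148, 0.952, -0.242]
tool_pos: [0.4459, 0.0993, 0.3601]
tool_rot: [0.008, -0.457, 0.84, -0.292]
contact_force: [0.7, 1.3, 0.3]
gripper_width: 0.026
grasp_force: 59.5
tool_pos: [0.5257, 0.2384, 0.2767]
tool_rot: [0.008, -0.457, 0.84, -0.293]
contact_force: [0.7, -0.6, 0.7]
gripper_width: 0.026
grasp_force: 59.5
[ 0.57 -0.05  1.71 -0.6   1.51 -1.95] [ 0.00179152 -0.00495224 -0.00629137] [-0.14028489  0.06927665  0.16597396] [ 0.28206195 -0.48387449 -0.8284362 ]
```

View pics/w7.png

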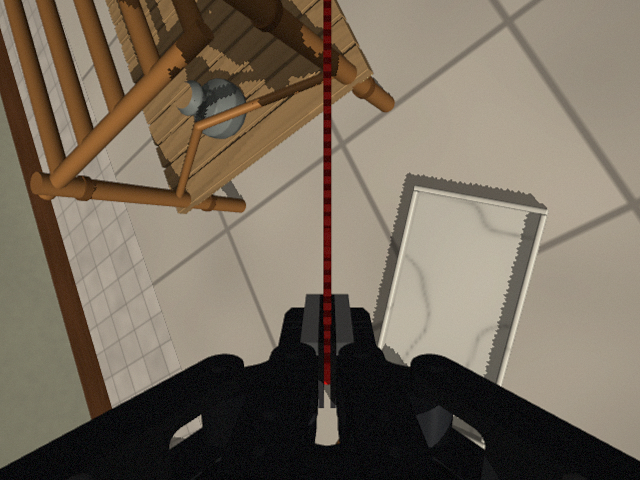

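The wrist view shows the comb edge-on in the fingers. Two tray rim corners are at (414,188) and (546,209), and the long rims run to (379,350) and (501,383).

Run:
```python
from k import *
p=manip.camera_params("wrist")
a,b,c,d=[ray(p,x,.016)[:2] for x in [(414,188),(546,210),(379,350),(501,383)]]
print(a,b,c,d,np.linalg.norm(a-b),np.degrees(np.arctan2(*(c-a)[::-1])),np.degrees(np.arctan2(*(d-b)[::-1])))
u=(c-a)/np.linalg.norm(c-a)+(d-b)/np.linalg.norm(d-b);u/=np.linalg.norm(u); print("centre",(a+b)/2+u*.11,np.degrees(np.arctan2(u[1],u[0])))
```

```text
[0.53327411 0.14309793] [0.44473384 0.22022466] [0.64342879 0.26904384] [0.54804034 0.33653394] 0.11742194629455152 48.826443751592564 48.38835290885788
centre [0.56173763 0.2641829 ] 48.60739833022522
```

Run:
```python
from k import *
s=manip.state();A=rot(s["tool_rot"])
p,T=place([.554,.254],58,np.radians(60),.06); p2,_=place([.554,.254],58,np.radians(60),0)
print(R.from_matrix(A.T@T).as_rotvec().round(3),(T.T@(p-s["tool_pos"])).round(4),(T.T@(p2-p)).round(4),p.round(3),p2.round(3)); print(IKn(p2,T,s["joint_pos"]))
```

```text
[-0.016  0.03   0.052] [-0.1448  0.0761  0.1605] [-0.0151  0.03    0.0497] [0.602 0.299 0.071] [0.602 0.299 0.011]
(np.float64(4.073259652936322e-18), array([ 0.5827612 ,  0.47442217,  1.59361171, -0.6319866 ,  1.22529247,
       -1.65429954]))
```

Scaled: 0.04 m is 0.64, -0.036 m is -0.576, 0.052 rad is 0.0497.

```bash
python3 shift.py '[[[0,0,0,0,-0.0153,0.0286,0.0497],[0,-0.576,0.304,0.64,0,0,0],[0,-0.576,0.304,0.64,0,0,0],[0,-0.576,0.304,0.64,0,0,0],[0,-0.576,0.304,0.64,0,0,0]]]'|sed -n '2,4p'
python3 shift.py '[[[0,0,0,0,0,0,0],[0,-0.08,0.16,0.264,0,0,0],[0,-0.08,0.16,0.264,0,0,0],[0,0,0,0,0,0,0],[0,0,0,0,0,0,0]]]'
python3 - <<'E'
from k import *
a,p=snap("scene","pics/sc8.png"); b,q=snap("side","pics/sd8.png")
im=np.vstack([cv2.resize(a[120:270,300:500],(400,300)),cv2.resize(b[270:450,180:420],(400,300))])
cv2.imwrite("pics/ab8.png",im[:,:,::-1])
s=manip.state();p2,T=place([.554,.254],58,np.radians(60),0); print(to(p2,T))
E
```

```text
tool_pos: [0.6022, 0.2996, 0.0722]
tool_rot: [0.002, -0.429, 0.855, -0.292]
contact_force: [0.5, -0.3, -0.0]
time: 23.28
tool_pos: [0.6005, 0.2997, 0.0314]
tool_rot: [0.001, -0.431, 0.854, -0.292]
contact_force: [-0.4, -0.3, -0.7]
gripper_width: 0.027
grasp_force: 59.5
(array([-0.0052,  0.0097,  0.0179]), array([-0.0003,  0.0018,  0.0008]))
```

View pics/ab8.png

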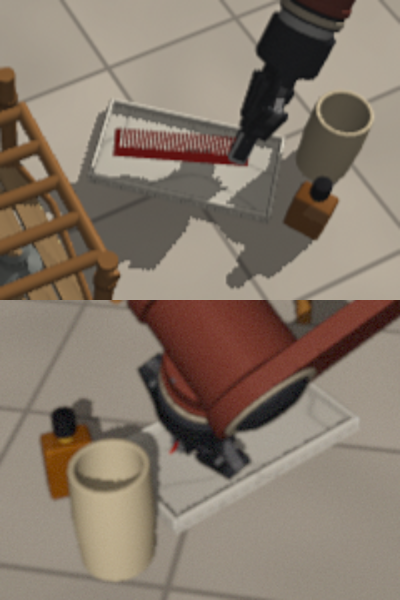

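The comb sits within the tray outline in the scene view, with its long axis level and the gripper clear of the holder. I'll lower it gently.

Scaled: 0.0041 m is 0.0656, 0.0025 m is 0.04.

```bash
python3 shift.py '[[[0,-0.0208,0.04,0.0656,0,0,0],[0,-0.0208,0.04,0.0656,0,0,0],[0,-0.0208,0.04,0.0656,0,0,0],[0,0,0,0,0,0,0],[0,0,0,0,0,0,0]]]'|sed -n '2p;4p'
python3 shift.py '[[[0,-0.008,0.016,0.0272,0,0,0],[0,0,0,0,0,0,0]]]'|sed -n '2p;4p'
python3 shift.py '[[[0,-0.0048,0.008,0.0144,0,0,0],[0,0,0,0,0,0,0]]]'|sed -n '2p;4p'
```

```text
tool_pos: [0.6003, 0.2998, 0.0154]
contact_force: [-1.0, -0.3, -0.0]
tool_pos: [0.6002, 0.2997, 0.0133]
contact_force: [-0.8, -0.0, 0.2]
tool_pos: [0.6003, 0.2997, 0.0122]
contact_force: [-0.1, 0.5, -0.7]
```

Scaled: 0.0009 m is 0.0144, 0.0005 m is 0.008.

```bash
python3 shift.py '[[[0,-0.0048,0.008,0.0144,0,0,0],[0,0,0,0,0,0,0]]]'|sed -n '2p;4p'
python3 shift.py '[[[0,-0.0048,0.008,0.0144,0,0,0],[0,0,0,0,0,0,0]]]'|sed -n '2p;4p'
```

```text
tool_pos: [0.6005, 0.2998, 0.0114]
contact_force: [0.4, 0.5, -1.1]
tool_pos: [0.6006, 0.2998, 0.0112]
contact_force: [-3.0, 0.3, 5.5]
```

Scaled: -0.003 m is -0.048, -0.002 m is -0.032.

```bash
python3 shift.py '[[[0.12,0,-0.048,0,0,0,0],[0.12,0,-0.032,0,0,0,0],[0.12,0,0,0,0,0,0]]]'|sed -n '2p;4,6p'
python3 shift.py '[[[0.12,0,0,-0.32,0,0,0],[0.12,0,0,-0.64,0,0,0],[0.12,0,0,-0.64,0,0,0],[0.12,0,0,-0.8,0,0,0],[0.12,0,0,0,0,0,0]]]'|sed -n '2p;4,6p'
python3 - <<'E'
from k import *
a,p=snap("scene","pics/sc9.png"); b,q=snap("side","pics/sd9.png")
im=np.vstack([cv2.resize(a[120:270,300:500],(400,300)),cv2.resize(b[270:450,180:420],(400,300))])
cv2.imwrite("pics/ab9.png",im[:,:,::-1])
m,P,u,v=redpts(a,p,.008); print(len(P)); bb=cv2.minAreaRect(P.astype(np.float32)); print(bb)
m,P,u,v=redpts(b,q,.008); print(len(P)); bb=cv2.minAreaRect(P.astype(np.float32)); print(bb)
E
```

```text
tool_pos: [0.6042, 0.2975, 0.0125]
contact_force: [0.2, 1.7, 1.6]
gripper_width: 0.121
grasp_force: 1.0
tool_pos: [0.5675, 0.3764, 0.1432]
contact_force: [0.5, 0.0, -0.3]
gripper_width: 0.12
grasp_force: 0.0
273
((0.5612456202507019, 0.24921903014183044), (0.1575048416852951, 0.03292824700474739), 51.328948974609375)
751
((0.5600308179855347, 0.2559751272201538), (0.15448996424674988, 0.03145322948694229), 50.98524475097656)
```

View pics/ab9.png

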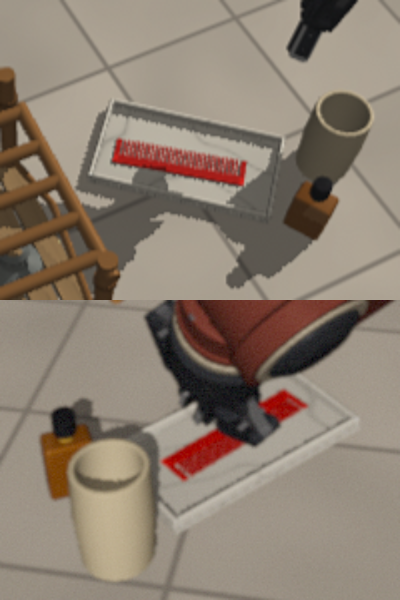

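The comb lies flat inside the tray, clear of the rim, with its centre about 1 cm from the tray's centre. The bystanders in view are undisturbed, so I'll hand in.

Scaled: -0.03 m is -0.48.

```bash
python3 shift.py '[[[0.12,0,0,-0.48,0,0,0],[0.12,0,0,0,0,0,0],[0.12,0,0,0,0,0,0],[0.12,0,0,0,0,0,0]]]'; python3 -c "
from plant import manip
print(manip.job_done())"
```

```text
time: 26.6
tool_pos: [0.5584, 0.3862, 0.16]
tool_rot: [-0.001, -0.431, 0.854, -0.293]
contact_force: [0.8, -0.7, -0.6]
gripper_width: 0.12
grasp_force: 0.0
the job is handed in; nothing more can be done
None
```

The comb is lying flat inside the marble tray, released about 1 cm from the tray's centre, and the job was handed in at about 27 s; no verdict came back, and the last pictures showed nothing else moved.

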